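# Feel a rotor shaft's end float and leave it midway

### The arm

A 6-joint arm with a two-finger parallel gripper is mounted at the origin on a cart in front of the work surface, level with it; the furniture and walls round the work are solid. World frame = base frame: x ahead of the robot, y to its left, z up, the work surface at z = 0. Lengths are in m, angles in rad, forces in N, time in s.
With the tool pointing down it reaches from about 0.375 to 0.9 m from the base axis. Payload 3.1 kg.
Tool frame: the origin (TCP) lies at the very end of the fingers, on their centre line; the grasp point (between the pads) lies 19 mm behind it; x points along the fingers, y is the direction in which the jaws open and shut, and the axes are right-handed (so a half turn about x gives the same grasp; the last joint's range is limited). The gripper opens to 87 mm and grips with 3 to 60 N. Pads are 19 mm wide; open, the fingers measure 117 mm over their backs; the gripper's body (75 mm by 190 mm) begins 51 mm behind the grasp point.
Start: joints at [-1.351, 0.527, 1.433, -0, 1.181, -0.178], TCP at [0.243, -0.576, 0.186] pointing down, gripper open.
Joint ranges: [-3.08, 3.08], [-0.75, 2.2], [0.22, 2.44], [-1.43, 4.57], [0, 2.65], [-2.85, 2.85]. Speed limits (rad/s): [2.79, 2.79, 3.14, 3.14, 3.14, 3.14].

### API

Orientations are given as a unit quaternion [x, y, z, w].
In Python, from rig import robot gives the robot as it stands.
- The arm moves only by the tool carry_out, never from a script. Its argument "commands" is a list that holds one entry, the list of rows, each a list of 5 numbers: the opening, from 0 (shut) to 1 (fully open), then the shift along the tool's x, y, z in mm, then the turn about the tool's x in degrees. In form: [[[hand, x, y, z, twist], ...]]. A call has 1 to 8 rows; each row shifts and turns the pose as measured when the row begins, along the tool's axes as they then stand; what a row does not reach is not made up. A row lasts 1/12 s, in which the tool goes at most 41.7 mm and 7.16 degrees, less where a joint would pass 70% of its speed; a pose out of reach is approached as far as the arm can. A call with a gripper value outside its range is refused whole. The fingers move at their own pace and stop on an object; "force" is the grip in N (left out, the last holds). Time passes only in rows, so rows that do not move let the fingers close. It gives the time, the measured TCP pose, the force and the opening at its end, in the units of the state.
- robot.get_obs(): the state, without advancing time (a new reading comes with each control period).
- robot.camera(name): name is "side" or "top"; returns the picture (384x512x3 uint8, red, green, blue); there is no depth.
- robot.camera_model(name): a dict with "fx", "fy", "cx", "cy" (pixels), "k1" (the pictures are not rectified: a ray, as slopes to the right and down, at radius r is drawn at 1 + k1 r^2 times it, then the intrinsics apply), "R" (3x3) and "t" (3): a world point X has camera coordinates R X + t. Camera axes: x right, y down, z forward; pixel columns grow to the right and rows downward; lengths in m; the calibration is good to about 2 mm. A picture is of the moment at which its call begins. camera_model takes no time and is no camera call.
- robot.hand_in(): hands the job in, once; it reports no verdict.
The state is a dict: "time": time; "q": joint angles; "joint_velocities": joint speeds; "joint_torque": joint torques, N m; "position": TCP position; "tool_rot": TCP orientation; "ft_force": force on the tool from outside, world axes, zero at the start; "moment": the same for the moment, N m; "grip_width": finger opening in m.
Only numpy, scipy, OpenCV 4.12 (cv2) and the standard library are available. Lean on these libraries where they do the work, as an engineer would, in place of code of your own. Each camera call takes 0.05 s, during which the arm holds its last target. There are 200 camera calls.

### The job

Find the end float of the rotor shaft by feel before it is coupled up: push it gently in until it bears on its inner stop, then pull it out until it bears on its outer stop, pressing each stop for a moment with about 8 N and never with more than 20 N. Then slide the shaft to the middle between the two stops, let go and move clear, leaving the things around it alone.

Things in the scene. Friction and masses are not known exactly. Their poses are not given: they have to be found in the camera images.
- stand: Grey rotor stand, bolted down, place and yaw differ each time. Base plate 110 x 256 x 14 mm; at its +y end a closed thrust housing, near its -y end a pedestal bearing 114 mm high whose outer face lies 91 mm out (-y) from the origin. Origin on the table under the shaft's axis, below the drum; z up, y along the shaft: +y is 'in' (to the thrust housing), -y 'out' (to the free hub).
- hub_mid (a point): Middle of the plain sleeve of the steel coupling hub on the shaft's free end, on its axis, 85 mm above the table, axes as the stand's; moves with the shaft. The sleeve is 34 mm in diameter and reaches 26 mm either way along y; then comes outward a flange 56 mm in diameter, 10 mm thick, inward bare shaft 20 mm in diameter. Only the table lies under it.
- shaft (a joint): Slide of the shaft (about 0.8 kg, dark drum 60 mm in diameter between the bearings), m, + is in, 0 where it started (no sign of where the stops are). It only slides, does not turn, drags with about 2 N as it moves and stays where it is left between the stops. From the start it can slide 1 to 20 mm each way, 16 to 26 mm in all.
- thrust_top (a point): Middle of the top cover of the thrust housing (76 mm wide, 80 mm long, top 120 mm above the table). Both stops are inside, out of sight, and differ each time. They are spring-backed alike: past first contact they yield 0.33 mm per N of pressing and push back when relieved, so the middle lies halfway between the places reached under equal pressing.
- hex_key: Small black hex key, 28 x 92 x 6 mm, lying beside the stand; a bystander, to be left where it is. Origin at the middle of its underside.
- cutters: Flush cutters with red handles, 58 x 120 x 13 mm, lying beside the stand; a bystander, to be left where it is. Origin at the middle of its underside.
- glue_bottle: Small white dropper bottle, 32 mm in diameter, 85 mm high, standing; a bystander, to be left where it is. Origin at the middle of its underside.
- tape_roll: Roll of brown tape, 85 mm in diameter, 24 mm high, lying flat; a bystander, to be left where it is. Origin at the middle of its underside.
- driver: Screwdriver with amber handle, 22 x 144 x 21 mm, lying; a bystander, to be left where it is. Origin at the middle of its underside.

How it is judged:
On the way, in this order (a step that is already met when the one before it is completed fails the run):
1. the shaft is pushed in against its inner stop with at least 4 N for 0.2 s (contact force between shaft_c0 and ring_c0 above 4 N), for 0.2 s.
2. then the shaft is pulled out against its outer stop with at least 4 N for 0.2 s (contact force between shaft_c0 and ring_c1 above 4 N), for 0.2 s.
At the end, for the whole second after the job is handed in: The shaft rests within 2 mm of the middle between its two stops, still and let go of (y of pack_c0 in the frame of hub_mid between 0.275 and 0.279 m and velocity of joint shaft between -0.002 and 0.002 m/s); the robot touches nothing.
It fails at once if a stop is pressed with more than 20 N (contact force between shaft_c0 and ring_c0 above 21.3 N or contact force between shaft_c0 and ring_c1 above 21.3 N).
It fails at once if a bystander is moved by more than 20 mm (distance of any of hex_key, cutters, glue_bottle, tape_roll, driver from where it was at the start of the episode above 0.02 m).
It also fails if it takes over 67 s, if anything falls off the work surface, if the arm or the gripper's body presses on something with over 40 N, if the wrist force passes 120 N, or if a joint passes its speed limit or range.

## Working session

There is one attempt and no reset: what is moved stays moved. The work goes in short steps, Python scripts to look and compute and a tool call to move; the robot and the scene stay as the last step left them, time stands still between calls to the robot, and variables do not carry over. Pictures are saved under pics/ and viewed, on a budget of 10 in all, crops included, one or two more only if the job needs it, and the job is handed in when it is done.

Besides the shell and the picture viewer there is one more tool, called after "Call:" by a JSON object that holds its "fn" and its "kwargs". carry_out: Moves the arm, as the interface text tells. Its arguments: {"type":"object","properties":{"commands":{"type":"array"},"force":{"type":"number"}},"required":["commands"]}

```bash
mkdir -p pics; python3 - <<'E'
from rig import robot
import cv2
for n in ("top","side"):
    cv2.imwrite(f"pics/{n}0.png",robot.camera(n)[:,:,::-1])
    print(n,robot.camera_model(n))
print(robot.get_obs())
E
```

```text
top {'fx': 351.96097776843476, 'fy': 351.96097776843476, 'cx': 256.9912977921275, 'cy': 192.54694286749017, 'k1': 0.011874562440827257, 'R': array([[-0.02142099, -0.99961786,  0.01747223],
       [-0.98609448,  0.01824401, -0.1651812 ],
       [ 0.16479931, -0.02076761, -0.98610846]]), 't': array([-0.26173508,  0.51144767,  0.86411084])}
side {'fx': 393.97941547154164, 'fy': 393.97941547154164, 'cx': 258.75802907178326, 'cy': 193.5867426860695, 'k1': -0.07376134790697267, 'R': array([[-0.83677884,  0.54737681,  0.01340906],
       [ 0.44118305,  0.68853918, -0.57556174],
       [-0.32428181, -0.47570203, -0.81764839]]), 't': array([0.56016196, 0.00294193, 1.24137437])}
{'time': 0.1, 'q': array([-1.35050806e+00,  5.28366302e-01,  1.43378577e+00, -1.16680228e-05,
        1.18139413e+00, -1.78507996e-01]), 'joint_velocities': array([-1.73300080e-03, -1.13186322e-03, -2.39053641e-03,  5.09930033e-04,
       -2.99703538e-04,  5.30444592e-05]), 'joint_torque': array([-1.11921811e-04, -4.40983987e+01, -1.77151215e+01,  6.34029577e-02,
        5.33974310e-02, -4.71243345e-05]), 'position': array([ 0.24254941, -0.57521963,  0.18537011]), 'tool_rot': array([-0.69307727, -0.14075522,  0.69311375, -0.13937432]), 'ft_force': array([ 0.26124327,  0.16588518, -0.19588988]), 'moment': array([0.04661219, 0.00363342, 0.02394474]), 'grip_width': 0.0869318240258072}
```

View pics/top0.png

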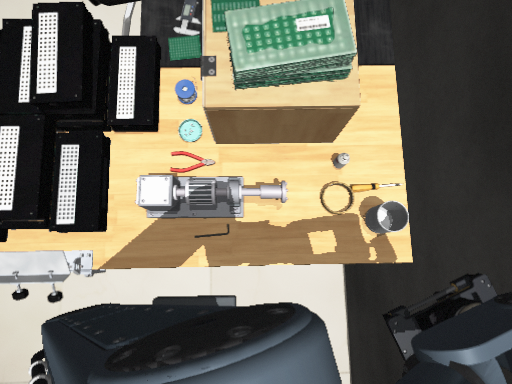

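View pics/side0.png

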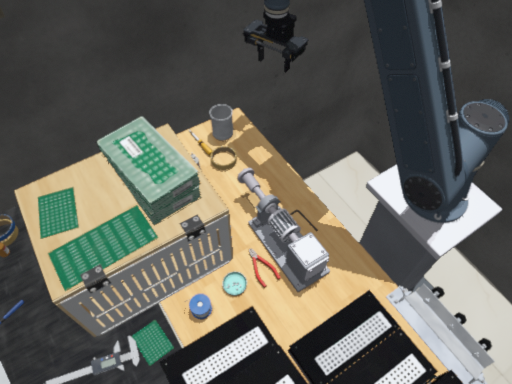

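The top view shows the stand's thrust housing at about (155,192), the sleeve around (265,191) and the flange at about (283,190). The bottle is at (342,160). The side view shows the flange at about (245,176). I'll zoom in on both.

```bash
cat > h.py <<'E'
import numpy as np, cv2
from rig import robot
def cam(n):
    m=robot.camera_model(n); K=np.array([[m['fx'],0,m['cx']],[0,m['fy'],m['cy']],[0,0,1]])
    return m['R'],m['t'],K,np.array([m['k1'],0,0,0.])
def at_z(n,uv,z):
    R,t,K,d=cam(n); p=cv2.undistortPoints(np.array(uv,float).reshape(-1,1,2),K,d)[:,0]
    r=np.c_[p,np.ones(len(p))]@R; c=-R.T@t
    return c+r*((z-c[2])/r[:,2])[:,None]
def proj(n,X):
    R,t,K,d=cam(n); return cv2.projectPoints(np.array(X,float),cv2.Rodrigues(R)[0],t,K,d)[0][:,0]
E
python3 - <<'E'
import cv2,numpy as np
a=cv2.imread('pics/top0.png')[150:240,130:300]; b=cv2.imread('pics/side0.png')[155:290,225:335]
a=cv2.resize(a,None,fx=4.5,fy=4.5,interpolation=cv2.INTER_CUBIC)
cv2.imwrite('pics/c1.png',a)
from h import *
print(at_z('top',[[250,191.5],[283,190.5],[155,192]],[.085,.085,.12][0]),at_z('top',[[155,192]],.12))
print(at_z('side',[[245,176]],.085))
E
```

```text
[[ 0.5023442  -0.25385898  0.085     ]
 [ 0.50334706 -0.33546162  0.085     ]
 [ 0.50539401 -0.0209584   0.085     ]] [[ 0.49930002 -0.03044512  0.12      ]]
[[ 0.50289607 -0.33108133  0.085     ]]
```

View pics/c1.png

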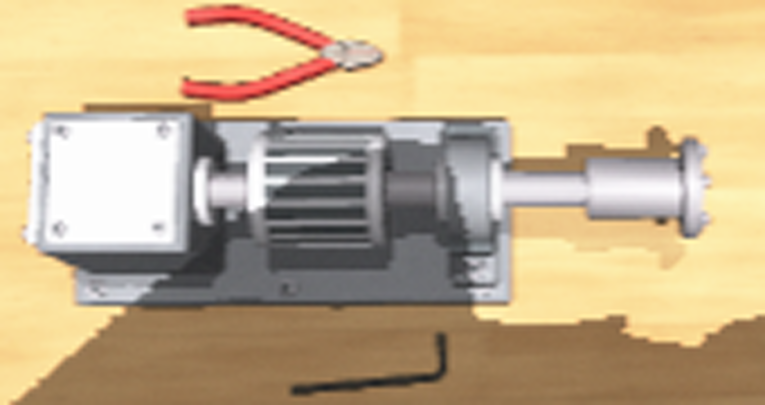

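The crop shows the sleeve spanning x 588–682 with its centre at y≈188 (full image about (270.7,191.4)). The cover's middle is at crop (117,183), and the pedestal is clear of the sleeve.

```bash
python3 - <<'E'
from h import *
f=lambda u,v:[(u+.5)/4.5+130-.5,(v+.5)/4.5+150-.5]
h=at_z('top',[f(635,188),f(545,189),f(588,188),f(682,188)],.085); c=at_z('top',[f(117,183)],.12)
b=at_z('top',[f(345,30),f(345,60)],.01)
print(h,c); d=c[0]-h[0]; print('axis yaw from +y deg',np.degrees(np.arctan2(-d[0],d[1])))
from scipy.spatial.transform import Rotation as R
print(R.from_quat(robot.get_obs()['tool_rot']).as_matrix())
print(at_z('top',[[342,160]],.085))
g=h[0]; 
E
```

```text
[[ 0.50167868 -0.30502612  0.085     ]
 [ 0.50203331 -0.25563508  0.085     ]
 [ 0.50215454 -0.27922624  0.085     ]
 [ 0.5012023  -0.33085106  0.085     ]] [[ 0.50338829 -0.03176615  0.12      ]]
axis yaw from +y deg -0.3584581018004853
[[-4.37403551e-04  3.88313012e-01 -9.21527435e-01]
 [ 1.90397326e-03 -9.21525529e-01 -3.88313113e-01]
 [-9.99998092e-01 -1.92441313e-03 -3.36259054e-04]]
[[ 0.57841351 -0.48658317  0.085     ]]
```

```bash
python3 - <<'E'
from h import *
print('box base',at_z('top',[[212,142],[335,142]],0))
for z in (.1,.15,.2,.25): print(z,at_z('top',[[207,107],[357,106]],z)[:,:2].ravel(), at_z('side',[[229,208]],z)[0,:2])
print('side base',at_z('side',[[232,262]],0), 'cup top',at_z('top',[[390,215]],.1))
print(robot.get_obs()['position'])
E
```

```text
box base [[ 0.65789716 -0.15121981  0.        ]
 [ 0.65241481 -0.49334191  0.        ]]
0.1 [ 0.71753351 -0.14956772  0.71475004 -0.52918394] [ 0.6048346  -0.25067272]
0.15 [ 0.69606265 -0.15571711  0.69344463 -0.51276834] [ 0.6194165  -0.22138556]
0.2 [ 0.67459179 -0.1618665   0.67213923 -0.49635273] [ 0.6339984 -0.1920984]
0.25 [ 0.65312093 -0.1680159   0.65083382 -0.47993713] [ 0.6485803  -0.16281124]
side base [[ 0.66074502 -0.1499134   0.        ]] cup top [[ 0.43612144 -0.59007884  0.1       ]]
[ 0.24254941 -0.57521963  0.18537011]
```

Call:
{"fn": "carry_out", "kwargs": {"commands": [[[1, 0, 0, 0, -7], [1, 0, 0, 0, -7], [1, 0, 0, 0, -7], [1, 0, 0, 0, -7], [1, 0, 0, 0, -7], [1, 0, 0, 0, -7], [1, 0, 0, 0, -7], [1, 0, 0, 0, -7]]], "force": 30}}

```text
time: 0.77
position: [0.2417, -0.5714, 0.1805]
tool_rot: [0.543, 0.46, -0.539, 0.452]
ft_force: [-0.2, -0.2, 0.6]
grip_width: 0.0871
```

Call:
{"fn": "carry_out", "kwargs": {"commands": [[[1, -5, 0, 0, -5], [1, -5, 0, 0, -4], [1, 0, 25, -25, 0], [1, 0, 28, -29, 0], [1, 0, 28, -29, 0], [1, 0, 28, -29, 0], [1, 0, 28, -29, 0], [1, 0, 28, -29, 0]]]}}

```text
time: 1.43
position: [0.4055, -0.4027, 0.1876]
tool_rot: [0.506, 0.501, -0.502, 0.491]
ft_force: [-0.2, -0.5, -0.4]
grip_width: 0.0871
```

```bash
cat >> h.py <<'E'
from scipy.spatial.transform import Rotation as Rn
G=np.array([.5017,-.305,.066])
def st(goal=G,n=1):
    o=robot.get_obs(); M=Rn.from_quat(o['tool_rot']).as_matrix()
    print('t',round(o['time'],2),'p',(o['position']*1e3).round(2),'need tool mm',(M.T@(goal-o['position'])*1e3).round(1),
     'yang',round(float(np.degrees(np.arctan2(M[1,1],M[0,1]))),2),'xz',M[:,0].round(3),'f',o['ft_force'].round(2),'w',round(float(o['grip_width'])*1e3,1))
E
python3 -c "from h import *; st()"
```

```text
t 1.43 p [ 405.46 -402.7   187.57] need tool mm [122.3  95.5 -97.5] yang -0.89 xz [-0.007  0.014 -1.   ] f [-0.19 -0.55 -0.41] w 87.1
```

Call:
{"fn": "carry_out", "kwargs": {"commands": [[[1, 0, 28, -29, 0], [1, 0, 28, -29, -0.5], [1, 0, 22, -22, 0], [1, 0, 12, -12, 0], [1, 0, 3, -3, 0], [1, 0, 0, 0, 0]]]}}

```text
time: 1.93
position: [0.5063, -0.295, 0.1861]
tool_rot: [0.502, 0.508, -0.496, 0.494]
ft_force: [-0.2, -0.6, 0.3]
grip_width: 0.0868
```

```bash
python3 -c "
from h import *; st()
a=robot.camera('top')[120:260,180:360]; b=robot.camera('side')[120:250,190:330]
a=cv2.resize(a,(540,420)); 
cv2.imwrite('pics/d1.png',np.hstack([cv2.resize(a,(400,311)),cv2.resize(b,(335,311))])[:,:,::-1])"
```

```text
t 1.93 p [ 506.34 -294.98  186.07] need tool mm [119.9  -3.6  12.4] yang 0.21 xz [-0.009  0.02  -1.   ] f [-0.2  -0.61  0.32] w 86.8
```

View pics/d1.png

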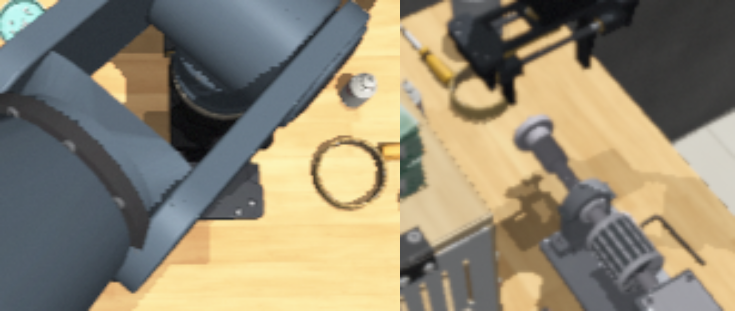

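The top view is blocked by the arm, with the bottle and tape clear to the right. The side view (right panel) shows the open fingers above the hub, with the flange at about (535,130) and nothing in the way. I'll descend.

Call:
{"fn": "carry_out", "kwargs": {"commands": [[[1, 5, -4, 12, 0], [1, 25, 0, 0, 0], [1, 25, 0, 0, 0], [1, 25, 0, 0, 0], [1, 20, 0, 0, 0], [1, 10, 0, 0, 0], [1, 0, 0, 0, 0]]]}}

```text
time: 2.62
position: [0.4929, -0.3247, 0.0722]
tool_rot: [0.504, 0.501, -0.503, 0.492]
ft_force: [0.0, 0.0, 1.1]
grip_width: 0.0869
```

```bash
python3 -c "
from h import *; st()
b=robot.camera('side')[120:250,190:330]
cv2.imwrite('pics/d2.png',cv2.resize(b,(560,520))[:,:,::-1])"
```

```text
t 2.62 p [ 492.93 -324.69   72.23] need tool mm [  6.4   8.5 -19.7] yang -0.8 xz [-0.006  0.01  -1.   ] f [0.04 0.01 1.11] w 86.9
```

View pics/d2.png

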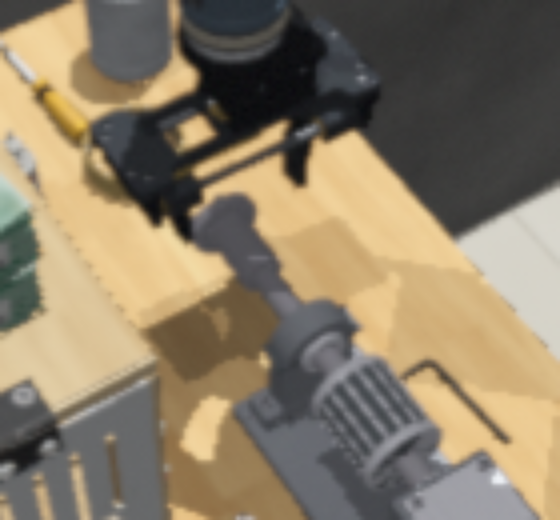

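The fingers straddle the hub near the flange at about (225,215), roughly 20 mm too far out, which matches the measured drift. I'll correct for that.

Call:
{"fn": "carry_out", "kwargs": {"commands": [[[1, 3, 4, -8, 0], [1, 3, 4, -8, 0.4], [1, 0, 0, -3, 0], [1, 0, 0, 0, 0], [1, 0, 0, 0, 0]]]}}

```text
time: 3.08
position: [0.5041, -0.3082, 0.0709]
tool_rot: [0.507, 0.495, -0.505, 0.493]
ft_force: [0.1, 0.2, 0.6]
grip_width: 0.0872
```

```bash
python3 -c "
from h import *; st()"
```

```text
t 3.08 p [ 504.08 -308.16   70.9 ] need tool mm [ 4.9 -2.5 -3.1] yang -1.37 xz [ 0.     0.004 -1.   ] f [0.15 0.22 0.57] w 87.2
```

Call:
{"fn": "carry_out", "kwargs": {"commands": [[[1, 4, -2, -3, -0.8], [1, 0, 0, 0, 0], [0.4, 0, 0, 0, 0], [0.4, 0, 0, 0, 0], [0.4, 0, 0, 0, 0], [0.4, 0, 0, 0, 0]]]}}

```text
time: 3.58
position: [0.5033, -0.3047, 0.0685]
tool_rot: [0.502, 0.498, -0.501, 0.499]
ft_force: [-0.6, 0.3, 0.8]
grip_width: 0.0679
```

```bash
python3 -c "
from h import *; st()"
```

```text
t 3.58 p [ 503.33 -304.72   68.51] need tool mm [ 2.5 -1.6  0.3] yang -0.35 xz [ 0.003  0.001 -1.   ] f [-0.64  0.28  0.84] w 67.9
```

Call:
{"fn": "carry_out", "kwargs": {"commands": [[[0.4, 2, -1, 0, 0], [0.4, 0, 0, 0, 0], [0.4, 0, 0, 0, 0], [0.4, 0, 0, 0, 0], [0.4, 0, 0, 0, 0], [0.4, 0, 0, 0, 0], [0.4, 0, 0, 0, 0], [0.4, 0, 0, 0, 0]]], "force": 25}}

```text
time: 4.25
position: [0.5021, -0.3052, 0.0661]
tool_rot: [0.503, 0.498, -0.501, 0.499]
ft_force: [-0.5, 0.3, -0.3]
grip_width: 0.0349
```

```bash
python3 -c "
from h import *; st()"
```

```text
t 4.25 p [ 502.1  -305.24   66.07] need tool mm [ 0.1 -0.4 -0.2] yang -0.39 xz [ 0.003  0.001 -1.   ] f [-0.53  0.32 -0.28] w 34.9
```

Call:
{"fn": "carry_out", "kwargs": {"commands": [[[0, 0, 0, 0, 0], [0, 0, 0, 0, 0], [0, 0, 0, 0, 0], [0, 0, 0, 0, 0], [0, 0, 0, 0, 0], [0, 0, 0, 0, 0]]], "force": 25}}

```text
time: 4.75
position: [0.5022, -0.3053, 0.0662]
tool_rot: [0.503, 0.498, -0.501, 0.499]
ft_force: [0.1, -0.3, -0.2]
grip_width: 0.0039
```

```bash
python3 -c "
from h import *; st()"
```

```text
t 4.75 p [ 502.2  -305.27   66.16] need tool mm [ 0.2 -0.5 -0.3] yang -0.39 xz [ 0.003  0.001 -1.   ] f [ 0.13 -0.31 -0.22] w 3.9
```

Closed to 4 mm with nothing between the fingers, so something is off. I'll look.

```bash
python3 -c "
from h import *
b=robot.camera('side')[120:250,190:330]
cv2.imwrite('pics/d3.png',cv2.resize(b,(560,520))[:,:,::-1])
o=robot.get_obs()
print(proj('side',[o['position'],[.5017,-.305,.085],[.5017,-.336,.085]])-[190,120])"
```

```text
[[59.91281719 65.57735996]
 [60.0687847  61.76324675]
 [54.46258605 54.72268664]]
```

View pics/d3.png

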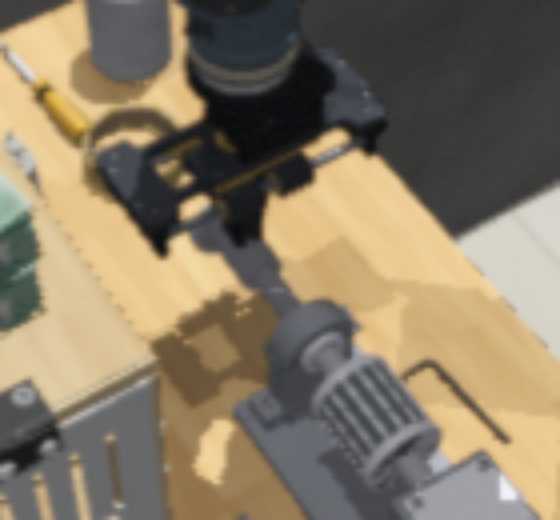

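The closed fingertips show at about (245,240) in the crop, against a projected (240,262), so they seem to sit above the sleeve. I'll check the reported TCP against earlier pictures.

```bash
python3 - <<'E'
from h import *
for n in('side','top'):
    R,t,K,d=cam(n); print(n,'C',-R.T@t)
M=Rn.from_quat([-0.69307727,-0.14075522,0.69311375,-0.13937432]).as_matrix()
p=np.array([.2425,-.5752,.1854]); X=[p,p+M[:,1]*.0435,p-M[:,1]*.0435]
print(proj('side',X),proj('top',X))
o=robot.get_obs(); p=o['position']
for dz in(0,.02,.04,.05): print(dz,(proj('side',[p+[0,0,dz]])-[190,120])*4+2)
a=cv2.imread('pics/side0.png')[20:90,220:330]; a=cv2.resize(a,None,fx=4,fy=4,interpolation=cv2.INTER_CUBIC)
b=robot.camera('side')[150:210,225:285][:,:,::-1]; b=cv2.resize(b,(280,280),interpolation=cv2.INTER_CUBIC)
cv2.imwrite('pics/e1.png',np.hstack([a,b]))
print(o['q'],o['position'])
E
```

```text
side C [0.86998888 0.28187901 1.00918977]
top C [ 0.35632424 -0.2530204   0.94116164]
[[272.42391307  73.96590368]
 [261.40826006  69.22774497]
 [283.68366194  78.82725905]] [[406.91820911 303.90065887]
 [425.2566478  295.05382476]
 [388.41805623 312.84007899]]
0 [[241.65126875 264.30943984]]
0.02 [[241.517403   248.12863335]]
0.04 [[241.38027634 231.48472732]]
0.05 [[241.31045614 222.98311725]]
[-0.73774465  0.63654404  1.63209821  0.00334672  0.87118382 -0.73313642] [ 0.50217641 -0.3052743   0.06616193]
```

View pics/e1.png

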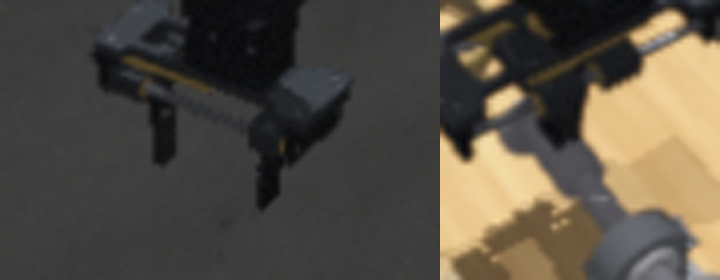

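In the first picture too, the fingertips lie about 7 px above the projected TCP (about (261,61) and (286,72) against (261,69) and (284,79)). The reported z therefore seems 30–40 mm lower than the true tips. I'll touch the top of the sleeve (z = 0.102) gently with the closed fingers to measure the offset.

Call:
{"fn": "carry_out", "kwargs": {"commands": [[[0, 2, 0, 0, 0], [0, 1, 0, 0, 0], [0, 0, 0, 0, 0]]]}}

```text
time: 5.1
position: [0.5028, -0.3059, 0.0666]
tool_rot: [0.502, 0.497, -0.501, 0.5]
ft_force: [0.1, 0.1, 0.7]
grip_width: 0.0007
```

Call:
{"fn": "carry_out", "kwargs": {"commands": [[[0, 2, 0, 0, 0], [0, 1, 0, 0, 0], [0, 0, 0, 0, 0]]]}}

```text
time: 5.35
position: [0.5033, -0.3064, 0.0664]
tool_rot: [0.502, 0.496, -0.501, 0.501]
ft_force: [0.5, 0.5, -0.2]
grip_width: 0.0003
```

Call:
{"fn": "carry_out", "kwargs": {"commands": [[[0, 2, 0, 0, 0], [0, 1, 0, 0, 0], [0, 0, 0, 0, 0]]]}}

```text
time: 5.6
position: [0.5036, -0.307, 0.0663]
tool_rot: [0.502, 0.496, -0.501, 0.501]
ft_force: [-0.1, -0.5, -1.2]
grip_width: 0.0006
```

Call:
{"fn": "carry_out", "kwargs": {"commands": [[[0, 4, 0, 0, 0]]]}}

```text
time: 5.68
position: [0.5039, -0.3082, 0.0654]
tool_rot: [0.501, 0.495, -0.501, 0.503]
ft_force: [-10.1, 2.7, 46.8]
grip_width: 0.0004
```

Call:
{"fn": "carry_out", "kwargs": {"commands": [[[0, 4, 0, 0, 0]]]}}

```text
time: 5.77
position: [0.5039, -0.3097, 0.0656]
tool_rot: [0.5, 0.495, -0.501, 0.504]
ft_force: [-9.7, 2.7, 34.7]
grip_width: 0.0004
```

```bash
python3 -c "
from h import *; st(); o=robot.get_obs(); print(o['q'],o['joint_torque'],o['moment'])"
```

```text
t 5.77 p [ 503.93 -309.71   65.57] need tool mm [-0.5 -2.2 -4.7] yang -0.17 xz [ 0.008 -0.01  -1.   ] f [-9.72  2.71 34.73] w 0.4
[-0.7383273   0.63799392  1.63111729 -0.00342039  0.85991846 -0.73314279] [ 1.82176396e+00 -2.50860161e+01 -1.02053377e+01  1.12688117e+00
 -2.52379417e+00 -1.03452758e-02] [ 0.41532739  1.70118913 -0.01771362]
```

Contact confirmed: the fingertips sit on the sleeve top at a reported z of about 66 mm, so reported z is roughly 36 mm too low. I'll lift, open and lower to a reported z of about 0.030.

Call:
{"fn": "carry_out", "kwargs": {"commands": [[[1, -8, 0, 0, 0], [1, -8, 1, -2, 0], [1, 0, 0, 0, 0], [1, 0, 0, 0, 0], [1, 0, 0, 0, 0], [1, 0, 0, 0, 0], [1, 0, 0, 0, 0], [1, 0, 0, 0, 0]]], "force": 25}}

```text
time: 6.43
position: [0.5044, -0.307, 0.0798]
tool_rot: [0.5, 0.495, -0.502, 0.503]
ft_force: [0.3, -0.2, 0.3]
grip_width: 0.0456
```

Call:
{"fn": "carry_out", "kwargs": {"commands": [[[1, 0, 0, 0, 0], [1, 0, 0, 0, 0], [1, 0, 0, 0, 0], [1, 0, 0, 0, 0], [1, 0, 0, 0, 0], [1, 0, 0, 0, 0]]]}}

```text
time: 6.93
position: [0.5037, -0.3064, 0.0782]
tool_rot: [0.5, 0.496, -0.502, 0.502]
ft_force: [0.3, -0.1, -0.1]
grip_width: 0.0836
```

```bash
sed -i 's/^G=.*/G=np.array([.504,-.305,.030])/' h.py; python3 -c "
from h import *; st()"
```

```text
t 6.93 p [ 503.75 -306.45   78.18] need tool mm [48.2  0.1 -1.8] yang -0.18 xz [ 0.004 -0.007 -1.   ] f [ 0.3  -0.13 -0.07] w 83.6
```

Call:
{"fn": "carry_out", "kwargs": {"commands": [[[1, 12, 0, -2, 0], [1, 12, 0, -1, 0], [1, 10, 0, -1, 0], [1, 8, 0, -1, 0], [1, 0, 0, 0, 0]]]}}

```text
time: 7.35
position: [0.5053, -0.3029, 0.0358]
tool_rot: [0.5, 0.495, -0.502, 0.504]
ft_force: [-1.3, -0.4, 0.1]
grip_width: 0.0866
```

```bash
python3 -c "
from h import *; st()"
```

```text
t 7.35 p [ 505.31 -302.87   35.8 ] need tool mm [ 5.8 -1.3  2.1] yang -0.19 xz [ 0.007 -0.01  -1.   ] f [-1.3  -0.37  0.11] w 86.6
```

Call:
{"fn": "carry_out", "kwargs": {"commands": [[[1, 5, -1, 2, 0], [0.45, 0, 0, 0, 0], [0.45, 0, 0, 0, 0], [0.45, 0, 0, 0, 0], [0.45, 0, 0, 0, 0], [0.45, 0, 0, 0, 0], [0.45, 0, 0, 0, 0], [0.45, 0, 0, 0, 0]]]}}

```text
time: 8.02
position: [0.5052, -0.3062, 0.0316]
tool_rot: [0.5, 0.494, -0.502, 0.504]
ft_force: [-0.3, -0.8, 0.1]
grip_width: 0.0482
```

Call:
{"fn": "carry_out", "kwargs": {"commands": [[[0.4, 0, 0, 0, 0], [0.4, 0, 0, 0, 0], [0.35, 0, 0, 0, 0]]]}}

```text
time: 8.27
position: [0.5028, -0.3061, 0.0318]
tool_rot: [0.499, 0.496, -0.502, 0.504]
ft_force: [-7.2, -2.6, 1.9]
grip_width: 0.0341
```

```bash
python3 -c "
from h import *; st()"
```

```text
t 8.27 p [ 502.77 -306.06   31.76] need tool mm [ 1.7  1.2 -1.1] yang -0.08 xz [ 0.004 -0.012 -1.   ] f [-7.16 -2.6   1.94] w 34.1
```

Width is 34 mm, so the sleeve is held. Now firm up the grip and let the side force relax.

Call:
{"fn": "carry_out", "kwargs": {"commands": [[[0.2, 0, 0, 0, 0], [0.2, 0, 0, 0, 0], [0.2, 0, 0, 0, 0], [0.2, 0, 0, 0, 0], [0.2, 0, 0, 0, 0]]], "force": 30}}

```text
time: 8.68
position: [0.5024, -0.306, 0.0318]
tool_rot: [0.499, 0.496, -0.502, 0.503]
ft_force: [-1.0, -0.3, 0.2]
grip_width: 0.0333
```

```bash
python3 -c "
from h import *; st()"
```

```text
t 8.68 p [ 502.42 -306.02   31.79] need tool mm [ 1.8  1.6 -1. ] yang -0.11 xz [ 0.004 -0.011 -1.   ] f [-1.02 -0.3   0.24] w 33.3
```

Call:
{"fn": "carry_out", "kwargs": {"commands": [[[0.2, 0, 0, -1, 0], [0.2, 0, 0, -1, 0], [0.2, 0, 0, -1, 0]]]}}

```text
time: 8.93
position: [0.5025, -0.3045, 0.0318]
tool_rot: [0.498, 0.495, -0.503, 0.504]
ft_force: [-1.8, -1.6, -0.3]
grip_width: 0.033
```

Call:
{"fn": "carry_out", "kwargs": {"commands": [[[0.2, 0, 0, -1, 0], [0.2, 0, 0, -1, 0], [0.2, 0, 0, -1, 0]]]}}

```text
time: 9.18
position: [0.5025, -0.3021, 0.0318]
tool_rot: [0.498, 0.495, -0.503, 0.505]
ft_force: [-1.7, -2.9, -0.6]
grip_width: 0.0329
```

Call:
{"fn": "carry_out", "kwargs": {"commands": [[[0.2, 0, 0, -1, 0], [0.2, 0, 0, -1, 0], [0.2, 0, 0, -1, 0], [0.2, 0, 0, -1, 0]]]}}

```text
time: 9.52
position: [0.5026, -0.2978, 0.0318]
tool_rot: [0.498, 0.495, -0.503, 0.505]
ft_force: [-1.0, -2.1, 0.6]
grip_width: 0.0334
```

Call:
{"fn": "carry_out", "kwargs": {"commands": [[[0.2, 0, 0, -1, 0], [0.2, 0, 0, -1, 0], [0.2, 0, 0, -1, 0]]]}}

```text
time: 9.77
position: [0.5026, -0.2944, 0.0318]
tool_rot: [0.498, 0.495, -0.503, 0.505]
ft_force: [-1.4, -1.5, 0.5]
grip_width: 0.0334
```

Call:
{"fn": "carry_out", "kwargs": {"commands": [[[0.2, 0, 0, -1, 0], [0.2, 0, 0, -1, 0]]]}}

```text
time: 9.93
position: [0.5027, -0.2922, 0.0318]
tool_rot: [0.498, 0.495, -0.503, 0.505]
ft_force: [-0.9, -1.7, 0.9]
grip_width: 0.0331
```

Call:
{"fn": "carry_out", "kwargs": {"commands": [[[0.2, 0, 0, -1, 0], [0.2, 0, 0, -1, 0]]]}}

```text
time: 10.1
position: [0.5027, -0.29, 0.0318]
tool_rot: [0.498, 0.495, -0.503, 0.505]
ft_force: [-1.4, -2.5, 0.4]
grip_width: 0.0334
```

Call:
{"fn": "carry_out", "kwargs": {"commands": [[[0.2, 0, 0, -1, 0], [0.2, 0, 0, -1, 0]]]}}

```text
time: 10.27
position: [0.5027, -0.2877, 0.0318]
tool_rot: [0.498, 0.495, -0.503, 0.505]
ft_force: [-1.8, -2.3, 1.2]
grip_width: 0.0331
```

Call:
{"fn": "carry_out", "kwargs": {"commands": [[[0.2, 0, 0, -1, 0], [0.2, 0, 0, -1, 0]]]}}

```text
time: 10.43
position: [0.5028, -0.2865, 0.0318]
tool_rot: [0.497, 0.494, -0.503, 0.505]
ft_force: [-3.0, -4.9, -0.6]
grip_width: 0.0333
```

Resistance is rising, so this is the inner stop. Single rows from here.

Call:
{"fn": "carry_out", "kwargs": {"commands": [[[0.2, 0, 0, -1, 0]]]}}

```text
time: 10.52
position: [0.5028, -0.2863, 0.0318]
tool_rot: [0.497, 0.494, -0.503, 0.506]
ft_force: [-3.5, -5.2, -1.0]
grip_width: 0.0331
```

Call:
{"fn": "carry_out", "kwargs": {"commands": [[[0.2, 0, 0, -1, 0]]]}}

```text
time: 10.6
position: [0.5028, -0.2864, 0.0318]
tool_rot: [0.496, 0.493, -0.504, 0.506]
ft_force: [-2.9, -5.5, -2.0]
grip_width: 0.0332
```

Call:
{"fn": "carry_out", "kwargs": {"commands": [[[0.2, 0, 0, -2, 0]]]}}

```text
time: 10.68
position: [0.5028, -0.286, 0.0318]
tool_rot: [0.496, 0.493, -0.504, 0.507]
ft_force: [-3.6, -6.8, -1.6]
grip_width: 0.0331
```

Call:
{"fn": "carry_out", "kwargs": {"commands": [[[0.2, 0, 0, -2, 0]]]}}

```text
time: 10.77
position: [0.5028, -0.2858, 0.0318]
tool_rot: [0.495, 0.492, -0.505, 0.508]
ft_force: [-3.5, -8.3, -2.6]
grip_width: 0.0334
```

```bash
python3 -c "
from h import *; st()"
```

```text
t 10.77 p [ 502.85 -285.83   31.83] need tool mm [ 2.3  1.1 19.1] yang 0.03 xz [ 0.006 -0.026 -1.   ] f [-3.51 -8.29 -2.62] w 33.4
```

Call:
{"fn": "carry_out", "kwargs": {"commands": [[[0.2, 0, 0, -2.5, 0]]]}}

```text
time: 10.85
position: [0.5029, -0.2856, 0.0318]
tool_rot: [0.494, 0.491, -0.505, 0.509]
ft_force: [-4.5, -9.0, -1.7]
grip_width: 0.0336
```

Call:
{"fn": "carry_out", "kwargs": {"commands": [[[0.2, 0, 0, -2.5, 0]]]}}

```text
time: 10.93
position: [0.5029, -0.2856, 0.0319]
tool_rot: [0.493, 0.49, -0.506, 0.51]
ft_force: [-3.5, -9.6, -2.6]
grip_width: 0.0332
```

Call:
{"fn": "carry_out", "kwargs": {"commands": [[[0.2, 0, 0, -2.5, 0]]]}}

```text
time: 11.02
position: [0.503, -0.2857, 0.0319]
tool_rot: [0.492, 0.489, -0.507, 0.512]
ft_force: [-4.7, -10.3, -2.0]
grip_width: 0.0333
```

```bash
python3 -c "
from h import *; st()"
```

```text
t 11.02 p [ 502.95 -285.73   31.86] need tool mm [ 2.6  1.  19.2] yang 0.1 xz [ 0.008 -0.037 -0.999] f [ -4.67 -10.26  -2.03] w 33.3
```

The inner stop is held with about 8 N plus 2 N of drag. The p/tilt/force trend gives a lever of about 53 mm from the reported TCP to the gripped sleeve, consistent with the z offset. I'll track hub y as p_y − 53·x_y and pull out.

Call:
{"fn": "carry_out", "kwargs": {"commands": [[[0.2, 0, 0, 1, 0], [0.2, 0, 0, 1, 0], [0.2, 0, 0, 1, 0], [0.2, 0, 0, 1, 0], [0.2, 0, 0, 1, 0], [0.2, 0, 0, 1, 0], [0.2, 0, 0, 1, 0], [0.2, 0, 0, 1, 0]]]}}

```text
time: 11.68
position: [0.5028, -0.2886, 0.0318]
tool_rot: [0.495, 0.491, -0.506, 0.508]
ft_force: [-0.2, 2.4, 1.0]
grip_width: 0.0335
```

```bash
cat >> h.py <<'E'
def hub():
    o=robot.get_obs(); x=Rn.from_quat(o['tool_rot']).as_matrix()[:,0]
    print('hub y mm',((o['position']-.053*x)*1e3).round(2),'p',(o['position']*1e3).round(2),'x',x.round(3),'f',o['ft_force'].round(1),'t',o['time'])
E
python3 -c "
from h import *; hub()"
```

```text
hub y mm [ 502.44 -287.06   84.79] p [ 502.77 -288.56   31.81] x [ 0.006 -0.028 -1.   ] f [-0.2  2.4  1. ] t 11.6833
```

Call:
{"fn": "carry_out", "kwargs": {"commands": [[[0.2, 0, 0, 1.5, 0], [0.2, 0, 0, 1.5, 0], [0.2, 0, 0, 1.5, 0], [0.2, 0, 0, 1.5, 0], [0.2, 0, 0, 1.5, 0], [0.2, 0, 0, 1.5, 0], [0.2, 0, 0, 1.5, 0], [0.2, 0, 0, 1.5, 0]]]}}

```text
time: 12.35
position: [0.5026, -0.2999, 0.0318]
tool_rot: [0.495, 0.492, -0.505, 0.508]
ft_force: [0.5, 2.2, 0.1]
grip_width: 0.033
```

```bash
python3 -c "
from h import *; hub()"
```

```text
hub y mm [ 502.3  -298.52   84.8 ] p [ 502.59 -299.88   31.82] x [ 0.006 -0.026 -1.   ] f [0.5 2.2 0.1] t 12.35
```

Call:
{"fn": "carry_out", "kwargs": {"commands": [[[0.2, 0, 0, 1, 0], [0.2, 0, 0, 1, 0], [0.2, 0, 0, 1, 0]]]}}

```text
time: 12.6
position: [0.5025, -0.3036, 0.0318]
tool_rot: [0.495, 0.492, -0.505, 0.508]
ft_force: [0.1, 1.3, 0.7]
grip_width: 0.0332
```

Call:
{"fn": "carry_out", "kwargs": {"commands": [[[0.2, 0, 0, 1, 0], [0.2, 0, 0, 1, 0]]]}}

```text
time: 12.77
position: [0.5025, -0.3058, 0.0318]
tool_rot: [0.495, 0.492, -0.505, 0.508]
ft_force: [0.2, 2.3, 1.6]
grip_width: 0.0334
```

Call:
{"fn": "carry_out", "kwargs": {"commands": [[[0.2, 0, 0, 1, 0], [0.2, 0, 0, 1, 0]]]}}

```text
time: 12.93
position: [0.5025, -0.3076, 0.0318]
tool_rot: [0.495, 0.492, -0.505, 0.507]
ft_force: [1.5, 4.3, 0.5]
grip_width: 0.0331
```

Call:
{"fn": "carry_out", "kwargs": {"commands": [[[0.2, 0, 0, 1, 0], [0.2, 0, 0, 1, 0]]]}}

```text
time: 13.1
position: [0.5024, -0.3082, 0.0318]
tool_rot: [0.496, 0.493, -0.505, 0.506]
ft_force: [1.9, 4.7, 2.6]
grip_width: 0.0332
```

```bash
python3 -c "
from h import *; hub()"
```

```text
hub y mm [ 502.15 -307.04   84.79] p [ 502.42 -308.23   31.8 ] x [ 0.005 -0.022 -1.   ] f [1.9 4.7 2.6] t 13.1
```

At the outer stop now; press to about 10 N on the reading.

Call:
{"fn": "carry_out", "kwargs": {"commands": [[[0.2, 0, 0, 2, 0], [0.2, 0, 0, 2, 0]]]}}

```text
time: 13.27
position: [0.5024, -0.3089, 0.0318]
tool_rot: [0.498, 0.494, -0.504, 0.505]
ft_force: [3.1, 7.5, 3.3]
grip_width: 0.0331
```

Call:
{"fn": "carry_out", "kwargs": {"commands": [[[0.2, 0, 0, 2.5, 0]]]}}

```text
time: 13.35
position: [0.5023, -0.309, 0.0318]
tool_rot: [0.498, 0.495, -0.503, 0.503]
ft_force: [2.4, 9.1, 3.3]
grip_width: 0.0332
```

Call:
{"fn": "carry_out", "kwargs": {"commands": [[[0.2, 0, 0, 2.5, 0]]]}}

```text
time: 13.43
position: [0.5023, -0.309, 0.0318]
tool_rot: [-0.499, -0.496, 0.502, -0.502]
ft_force: [3.5, 9.2, 2.7]
grip_width: 0.0336
```

Call:
{"fn": "carry_out", "kwargs": {"commands": [[[0.2, 0, 0, 2.5, 0]]]}}

```text
time: 13.52
position: [0.5023, -0.3088, 0.0318]
tool_rot: [-0.5, -0.497, 0.501, -0.501]
ft_force: [3.2, 9.2, 3.5]
grip_width: 0.0333
```

```bash
python3 -c "
from h import *; hub()"
```

```text
hub y mm [ 502.11 -308.55   84.79] p [ 502.26 -308.8    31.79] x [ 0.003 -0.005 -1.   ] f [3.2 9.2 3.5] t 13.5167
```

Call:
{"fn": "carry_out", "kwargs": {"commands": [[[0.2, 0, 0, 2.8, 0]]]}}

```text
time: 13.6
position: [0.5022, -0.3087, 0.0318]
tool_rot: [0.501, 0.498, -0.5, 0.5]
ft_force: [3.3, 9.8, 3.9]
grip_width: 0.0334
```

Call:
{"fn": "carry_out", "kwargs": {"commands": [[[0.2, 0, 0, 2.5, 0]]]}}

```text
time: 13.68
position: [0.5022, -0.3085, 0.0318]
tool_rot: [0.502, 0.5, -0.5, 0.498]
ft_force: [2.5, 9.2, 3.7]
grip_width: 0.0333
```

```bash
python3 -c "
from h import *; hub()"
```

```text
hub y mm [ 502.13 -308.67   84.77] p [ 502.22 -308.46   31.77] x [ 0.002  0.004 -1.   ] f [2.5 9.2 3.7] t 13.6833
```

Inner −283.8 and outer −308.7, both at about 8 N, so the middle is about −296.3. Sliding in 12.3 mm.

Call:
{"fn": "carry_out", "kwargs": {"commands": [[[0.2, 0, 0, -1.5, 0], [0.2, 0, 0, -1.5, 0], [0.2, 0, 0, -1.5, 0], [0.2, 0, 0, -1.5, 0], [0.2, 0, 0, -1.5, 0], [0.2, 0, 0, -1.5, 0], [0.2, 0, 0, -1.5, 0]]]}}

```text
time: 14.27
position: [0.5024, -0.3044, 0.0318]
tool_rot: [0.499, 0.497, -0.501, 0.503]
ft_force: [-1.8, -1.6, -0.7]
grip_width: 0.0329
```

```bash
python3 -c "
from h import *; hub()"
```

```text
hub y mm [ 502.26 -303.99   84.84] p [ 502.44 -304.42   31.84] x [ 0.003 -0.008 -1.   ] f [-1.8 -1.6 -0.7] t 14.2667
```

Call:
{"fn": "carry_out", "kwargs": {"commands": [[[0.2, 0, 0, -1.5, 0], [0.2, 0, 0, -1.5, 0], [0.2, 0, 0, -1.5, 0], [0.2, 0, 0, -1.2, 0], [0.2, 0, 0, -0.8, 0], [0.2, 0, 0, 0, 0]]]}}

```text
time: 14.77
position: [0.5025, -0.2981, 0.0318]
tool_rot: [0.499, 0.496, -0.502, 0.503]
ft_force: [-1.8, -1.6, -1.8]
grip_width: 0.033
```

```bash
python3 -c "
from h import *; hub()"
```

```text
hub y mm [ 502.34 -297.59   84.84] p [ 502.55 -298.09   31.84] x [ 0.004 -0.009 -1.   ] f [-1.8 -1.6 -1.8] t 14.7667
```

Call:
{"fn": "carry_out", "kwargs": {"commands": [[[0.2, 0, 0, -1, 0], [0.2, 0, 0, -0.6, 0], [0.2, 0, 0, 0, 0], [0.2, 0, 0, 0, 0]]]}}

```text
time: 15.1
position: [0.5026, -0.2961, 0.0318]
tool_rot: [0.499, 0.496, -0.502, 0.503]
ft_force: [-1.4, -2.3, -0.6]
grip_width: 0.0333
```

```bash
python3 -c "
from h import *; hub()"
```

```text
hub y mm [ 502.36 -295.58   84.84] p [ 502.56 -296.07   31.84] x [ 0.004 -0.009 -1.   ] f [-1.4 -2.3 -0.6] t 15.1
```

Call:
{"fn": "carry_out", "kwargs": {"commands": [[[0.2, 0, 0, 0.7, 0], [0.2, 0, 0, 0.6, 0], [0.2, 0, 0, 0.3, 0], [0.2, 0, 0, 0, 0], [0.2, 0, 0, 0, 0]]]}}

```text
time: 15.52
position: [0.5025, -0.2959, 0.0318]
tool_rot: [0.5, 0.497, -0.501, 0.502]
ft_force: [-0.9, -1.0, -1.0]
grip_width: 0.0333
```

```bash
python3 -c "
from h import *; hub()"
```

```text
hub y mm [ 502.34 -295.55   84.8 ] p [ 502.51 -295.88   31.8 ] x [ 0.003 -0.006 -1.   ] f [-0.9 -1.  -1. ] t 15.5167
```

Stiction swallows the small steps, so I'll use larger ones.

Call:
{"fn": "carry_out", "kwargs": {"commands": [[[0.2, 0, 0, 1.2, 0], [0.2, 0, 0, 1, 0], [0.2, 0, 0, 0, 0]]]}}

```text
time: 15.77
position: [0.5025, -0.2965, 0.0318]
tool_rot: [0.5, 0.498, -0.501, 0.501]
ft_force: [-0.9, -0.6, -0.1]
grip_width: 0.0333
```

```bash
python3 -c "
from h import *; hub()"
```

```text
hub y mm [ 502.36 -296.35   84.82] p [ 502.52 -296.54   31.82] x [ 0.003 -0.004 -1.   ] f [-0.9 -0.6 -0.1] t 15.7667
```

On target. Release.

Call:
{"fn": "carry_out", "kwargs": {"commands": [[[0.2, 0, 0, 0, 0], [0.9, 0, 0, 0, 0], [0.9, 0, 0, 0, 0], [0.9, 0, 0, 0, 0], [0.9, 0, 0, 0, 0], [0.9, 0, 0, 0, 0], [0.9, 0, 0, 0, 0], [0.9, 0, 0, 0, 0]]]}}

```text
time: 16.43
position: [0.5037, -0.2979, 0.0323]
tool_rot: [0.501, 0.497, -0.501, 0.502]
ft_force: [0.5, -0.4, -0.0]
grip_width: 0.0717
```

Call:
{"fn": "carry_out", "kwargs": {"commands": [[[0.9, 0, 0, 0, 0], [0.9, 0, 0, 0, 0], [0.9, -5, 0, 0, 0], [0.9, -15, 0, 0, 0], [0.9, -20, 0, 0, 0], [0.9, -20, 0, 0, 0], [0.9, -20, 0, 0, 0], [0.9, -20, 0, 0, 0]]]}}

```text
time: 17.1
position: [0.4997, -0.2944, 0.132]
tool_rot: [0.5, 0.501, -0.501, 0.497]
ft_force: [0.2, -0.1, -0.3]
grip_width: 0.0784
```

Call:
{"fn": "carry_out", "kwargs": {"commands": [[[0.9, -20, 0, 0, 0], [0.9, -20, 0, 0, 0], [0.9, 0, -20, 20, 0], [0.9, 0, -28, 28, 0], [0.9, 0, -28, 28, 0], [0.9, 0, -28, 28, 0], [0.9, 0, -20, 20, 0], [0.9, 0, 0, 0, 0]]]}}

```text
time: 17.77
position: [0.3766, -0.4246, 0.185]
tool_rot: [0.498, 0.496, -0.499, 0.507]
ft_force: [0.2, 0.5, 0.2]
grip_width: 0.0783
```

```bash
python3 - <<'E'
from h import *
hub()
a=robot.camera('side'); t=robot.camera('top')
cv2.imwrite('pics/f1.png',np.hstack([cv2.resize(t[110:250,130:370],(480,280)),cv2.resize(a[120:260,190:330],(280,280))])[:,:,::-1])
E
```

```text
hub y mm [ 376.13 -423.92  238.03] p [ 376.6  -424.55  185.04] x [ 0.009 -0.012 -1.   ] f [0.2 0.5 0.2] t 17.7667
```

View pics/f1.png

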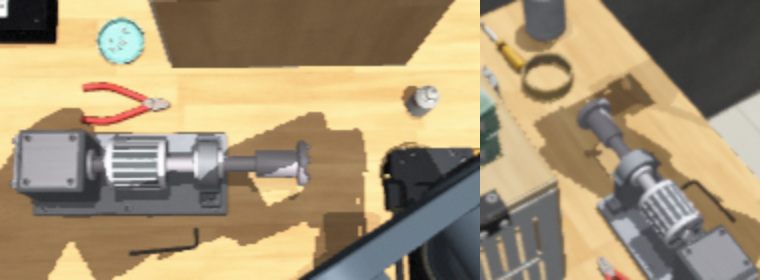

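The top view shows the shaft released with the gripper clear, and bottle, cutters, hex key, tape and driver where they were. The flange outer edge is at about (309,160). To check for slip in the grip, I'll measure the hub shift from the start numerically; the grip reading says about 9 mm.

```bash
python3 - <<'E'
from h import *
for n,q in(('top',(0.5017,-.305)),('side',(.5017,-.305))):
    a=cv2.imread(f'pics/{n}0.png',0); b=cv2.cvtColor(robot.camera(n),cv2.COLOR_RGB2GRAY)
    u=proj(n,[[.5017,-.305,.085],[.5017,-.296,.085]]); print(n,'px for 9mm in',(u[1]-u[0]).round(2))
    g=lambda i:cv2.magnitude(cv2.Sobel(np.float32(i),5,1,0),cv2.Sobel(np.float32(i),5,0,1))
    for nm,y0,y1 in(('hub',-.347,-.272),('flange',-.347,-.322)):
        P=proj(n,[[.5017+s*.03,y,.085+z] for s in(-1,1) for y in(y0,y1) for z in(-.02,.03)]) if 0 else proj(n,[[.5017+s*.03,y,.085] for s in(-1,1) for y in(y0,y1)])
        lo=np.floor(P.min(0)).astype(int); hi=np.ceil(P.max(0)).astype(int)
        S=4
        up=lambda i:cv2.resize(i,None,fx=S,fy=S,interpolation=cv2.INTER_CUBIC)
        for name,f in(('grad',g),('int',np.float32)):
            A=up(f(a)[lo[1]:hi[1],lo[0]:hi[0]]); B=up(f(b)[lo[1]-10:hi[1]+10,lo[0]-10:hi[0]+10])
            r=cv2.matchTemplate(B,A,cv2.TM_CCOEFF_NORMED); _,m,_,l=cv2.minMaxLoc(r); print(nm,name,round(m,2),(np.array(l)/S-10))
    # intensity profile along axis
    ys=np.arange(-.36,-.24,.002)
    if n=='top':
        for i in(a,b):
            acc=[]
            for dx in(-.008,0,.008):
                U=np.float32(proj(n,[[.5017+dx,y,.1] for y in ys])); acc.append(cv2.remap(i,U[:,:1],U[:,1:],1)[:,0])
            print(np.mean(acc,0).astype(int))
E
```

```text
top px for 9mm in [-3.64  0.07]
hub grad 0.25 [-2.25 -0.25]
hub int 0.29 [3.   0.75]
flange grad 0.37 [-2.5  0. ]
flange int 0.34 [-2.5   0.25]
[231 231 231 230 231 231 231 230 230 229 229 232 235 231 194 159 177 207
 213 213 213 213 214 214 214 214 214 215 214 215 215 215 215 215 215 215
 215 215 215 212 201 181 176 185 188 188 187 187 188 188 188 189 188 189
 188 188 187 188 190 193]
[133 132 133 133 133 133 133 132 132 131 131 128 124 124 129 135 136 126
 107 133 154 157 154 154 154 149 141 138 137 138 138 132 121 115 115 114
 114 114 114 114 113 114 114 108 106 110 116 117 117 117 117 117 117 116
 116 116 116 116 117 117]
side px for 9mm in [1.65 2.08]
hub grad 0.48 [1.  1.5]
hub int 0.64 [1.   1.25]
flange grad 0.44 [ 10. -10.]
flange int 0.73 [1.25 1.5 ]
```

```bash
python3 -c "
from h import *; hub(); print(robot.hand_in())"
```

```text
hub y mm [ 379.72 -419.    237.4 ] p [ 380.24 -419.42  184.4 ] x [ 0.01  -0.008 -1.   ] f [ 0.3  0.3 -0.6] t 17.9667
the job is handed in; nothing more can be done
None
```

The end float has been felt out, the shaft is set at the middle of what I measured, and the job is handed in at about 18 s. I gripped the sleeve with 30 N and pressed the inner stop, then the outer one. The wrist read 9–10 N at each, which is about 8 N on the stop plus drag. The sleeve was at y = −283.8 mm (inner) and −308.7 mm (outer). That gives about 19.6 mm between first contacts, within the stated 16–26 mm. I left the shaft at −296.35 mm, opened the gripper and moved clear.

**Last checks:** the gripper reads no force. The last picture shows the arm clear of the stand, and the cutters, hex key, bottle, tape and driver look unmoved by eye (not measured).

**What went wrong or disagreed:**
- **Height offset:** the reported tool height was about 36 mm below the real fingertips. My first grasp closed on air above the sleeve, and I found the offset by touching the sleeve's top. That touch pressed with up to 47 N at the wrist, more than I intended.
- **Tilt correction:** the tool tilted as it pressed. I corrected with a 53 mm lever that I estimated from the force readings; the shorter 19 mm lever would shift the middle by about 0.4 mm.
- **Shaft shift:** the pictures show the shaft moved in by about 4–7 mm overall, but the grip reading gave about 9 mm. The likely cause is that the touch dragged the shaft about 3 mm out before I gripped it, which would not affect the middle. I could not confirm that. The rise in force at both stops fitted the spring rate, so I saw no clear sign of slip there. If 3 mm of slip did happen at a stop, the middle would be off by at most about 1.5 mm, still within the 2 mm allowed.

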